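# Check pump rollers by feel and return those that bind

## Task

Three roller carriers from the pump stand in the dark block, and one or two of them have gone stiff: with a light fingertip on top (never more than about 15 N) roll each roller round by at least an eighth of a turn and feel its drag. Lift out, by its side plates, every carrier whose roller binds and set it down upright in the grey return tray; leave the free-running ones seated in the block and everything else where it is.

Things in the scene. Friction and masses are not known exactly. Their poses are not given: they have to be found in the camera images.
- axle_a (a point): Middle of the roller axle of one of three look-alike roller carriers, in any order in the block's pockets. z up, x along the axle. White nylon roller, 32 mm long, between the side plates, its top standing free above them. The rollers are worn, not of one size: radius 16.5 to 18.5 mm, so the top is that far above this point.
- axle_b (a point): Middle of the roller axle of one of three look-alike roller carriers, in any order in the block's pockets. z up, x along the axle. White nylon roller, 32 mm long, between the side plates, its top standing free above them. The rollers are worn, not of one size: radius 16.5 to 18.5 mm, so the top is that far above this point.
- axle_c (a point): Middle of the roller axle of one of three look-alike roller carriers, in any order in the block's pockets. z up, x along the axle. White nylon roller, 32 mm long, between the side plates, its top standing free above them. The rollers are worn, not of one size: radius 16.5 to 18.5 mm, so the top is that far above this point.
- roller_a (a joint): Angle of roller a about the x axis of axle_a, rad, no end stops, starts at 0; as it grows the roller's top moves towards -y. It stops when no longer driven. Sideways force at its surface while it is kept turning slowly (5 mm/s): under 0.8 N if free-running, 2 to 5 N if binding; it fades within a second of stopping. A fingertip pressed with under 8 N may slip on a binding one.
- roller_b (a joint): Angle of roller b about the x axis of axle_b, rad, no end stops, starts at 0; as it grows the roller's top moves towards -y. It stops when no longer driven. Sideways force at its surface while it is kept turning slowly (5 mm/s): under 0.8 N if free-running, 2 to 5 N if binding; it fades within a second of stopping. A fingertip pressed with under 8 N may slip on a binding one.
- roller_c (a joint): Angle of roller c about the x axis of axle_c, rad, no end stops, starts at 0; as it grows the roller's top moves towards -y. It stops when no longer driven. Sideways force at its surface while it is kept turning slowly (5 mm/s): under 0.8 N if free-running, 2 to 5 N if binding; it fades within a second of stopping. A fingertip pressed with under 8 N may slip on a binding one.
- block: Dark steel service block, fixed, 70 (x) x 224 (y) x 28 mm high, with three square pockets 35.6 mm wide, 20 mm deep in its top, 70 mm apart along its y axis, the middle one at its centre. Origin at the centre of its underside, z up. A seated carrier has its axle 58 mm above this origin, along the block's x axis. The block stands on the left or on the right of the bench.
- tray: Grey plastic return tray, fixed, 160 (x) x 210 (y) x 30 mm high outside, walls and floor 5 mm thick. Origin at the centre of its underside, z up. It stands on the other side of the bench from the block. Scrap lies at its +y end; the floor is clear from its -y wall to 30 mm past the middle, room for two carriers side by side along y.
- carrier_a: Carrier of axle_a, aluminium, 0.3 kg with roller. Origin under the foot, 48 mm below the axle, z up. Foot 34 x 34 mm, 18 mm high; shoulder plate 46 (x) x 40 (y) mm from 18 to 24 mm up (it rests on the block's top); two flat upright side plates 5 mm thick, 26 mm wide, from 24 to 58 mm up, 46 mm over their outer faces (across x).
- carrier_b: Carrier of axle_b, aluminium, 0.3 kg with roller. Origin under the foot, 48 mm below the axle, z up. Foot 34 x 34 mm, 18 mm high; shoulder plate 46 (x) x 40 (y) mm from 18 to 24 mm up (it rests on the block's top); two flat upright side plates 5 mm thick, 26 mm wide, from 24 to 58 mm up, 46 mm over their outer faces (across x).
- carrier_c: Carrier of axle_c, aluminium, 0.3 kg with roller. Origin under the foot, 48 mm below the axle, z up. Foot 34 x 34 mm, 18 mm high; shoulder plate 46 (x) x 40 (y) mm from 18 to 24 mm up (it rests on the block's top); two flat upright side plates 5 mm thick, 26 mm wide, from 24 to 58 mm up, 46 mm over their outer faces (across x).
- scrap_bearing: Bystander, to be left alone: old bearing ring, 32 mm across, 10 mm high, lying in the +y half of the tray. Origin under its centre.
- scrap_washer: Bystander, to be left alone: washer, 40 mm across, 4 mm thick, lying in the +y half of the tray. Origin under its centre.
- grease_jar: Bystander, to be left alone: jar, 42 mm across, 42 mm high, standing near the block. Origin under its centre.
- driver: Bystander, to be left alone: screwdriver lying beyond the block, 150 mm long. Origin under its middle.
- lens: Bystander, to be left alone: short black lens tube standing on end, 50 mm across, 30 mm high. Origin under its centre.
- post_holder: Bystander, to be left alone: black optical post holder with a steel post, 94 mm high. Origin under its centre.
- spectacles: Bystander, to be left alone: folded-out pair of spectacles, 120 x 130 mm. Origin under the bridge.
- pin_box: Bystander, to be left alone: clear box with pump parts, 70 x 100 x 22 mm. Origin under its centre.

How it is judged:
By the outcome, as a careful person would: the job done as asked, in the order asked, and still so for the second after the job is handed in, with the robot touching nothing.
It also fails if it takes over 72 s, if anything falls off the work surface, if the arm or the gripper's body presses on something with over 40 N, if the wrist force passes 120 N, or if a joint passes its speed limit or range.

## Robot

A 6-joint arm with a two-finger parallel gripper is mounted at the origin on the work surface. World frame = base frame: x ahead of the robot, y to its left, z up, the work surface at z = 0. Lengths are in m, angles in rad, forces in N, time in s.
With the tool pointing down it reaches from about 0.35 to 0.975 m from the base axis. Payload 4.9 kg.
Tool frame: the origin (TCP) lies midway between the tips of the shut fingers; the grasp point (between the pads) lies 19 mm behind it; z points along the fingers, y is the direction in which the jaws open and shut (so a half turn about z gives the same grasp; the last joint's range is limited). The gripper opens to 85 mm and grips with 20 to 120 N. Pads are 22 mm wide; open, the fingers measure 114 mm over their backs; the gripper's body (76 mm by 85 mm) begins 54 mm behind the grasp point. The pads swing forward as they close: fully open they stand 13 mm farther back than shut.
Start: joints at [1.058, 0.053, 1.613, -0, 1.476, -0.119], TCP at [0.24, 0.577, 0.231] pointing down, gripper open.
Joint ranges: [-3.01, 3.01], [-1.01, 2.22], [0.06, 2.58], [-1.02, 4.17], [0.09, 2.62], [-3.14, 3.14]. Speed limits (rad/s): [2.57, 2.57, 3.14, 3.14, 3.14, 3.14].

## Interface

Orientations are given as a unit quaternion [w, x, y, z].
In Python, from plant import state, grab_frame, camera_info, job_done, cut_out gives the robot as it stands.
- The arm moves only by the tool step_arm, never from a script. Its argument "moves" is a list of rows, each a list of 7 numbers: the shift along the tool's x, y, z in m, then the turn, a rotation vector about the tool's x, y, z in rad, then the finger opening in m, from 0 to 0.0854. A call has 1 to 8 rows; each row shifts and turns the commanded pose from where the row before left it, along the tool's axes as they then stand; what a row does not reach is not made up. A row lasts 1/10 s, in which the tool goes at most 50 mm and 8.59 degrees, less where a joint would pass 70% of its speed; a pose out of reach is approached as far as the arm can. A call is refused whole if a number of a shift passes 0.05 or a number of a turn 0.15, either way. A call with a gripper value outside its range is refused whole. The fingers move at their own pace and stop on an object; the grip force is fixed at half the most. Time passes only in rows, so rows that do not move let the fingers close. It gives the time, the measured TCP pose, the force and the opening at its end, in the units of the state.
- state(): the state, without advancing time (a new reading comes with each control period).
- grab_frame(name): name is "scene" or "top" or "wrist"; returns (picture, depth): 420x560x3 uint8, red, green, blue; 420x560 float32, m along the optical axis (not along the pixel's ray), 0 where there is no reading.
- camera_info(name): a dict with "intrinsics" (3x3 intrinsics, pixels), "world_from_camera" (4x4, takes a point from camera to world coordinates). Camera axes: x right, y down, z forward; pixel columns grow to the right and rows downward; lengths in m; the calibration is good to about 2 mm. A picture is of the moment at which its call begins: read the wrist's pose just before it. camera_info takes no time and is no camera call; for the wrist camera it gives the pose at the moment of the call.
- job_done(): hands the job in, once; it reports no verdict.
Trained networks look in the newest picture that a camera, given by its name, has taken for a name from the list of things; names that differ only in an ending like _2 or _b are one class to them, and where a whole thing is asked for, a point or a joint stands for the part that bears it (a point fixed in the world has none). Each returns a list of dicts, best first, with "conf" (0 to 1); they miss things now and then, are a little off and sometimes report something else, mostly with a low value. They report only what shows in the picture. A call takes as long as a camera call.
- cut_out(camera, query): "mask" (420x560 bool, what is visible of it) and "point" ([column, row] in pixels, amid what is visible of it).
The state is a dict: "time": time; "joint_pos": joint angles; "joint_vel": joint speeds; "joint_efforts": joint torques, N m; "tool_pos": TCP position; "tool_rot": TCP orientation; "contact_force": force on the tool from outside, world axes, zero at the start; "ft_torque": the same for the moment, N m; "gripper_width": opening from 0.0 (shut) to 1.0 (fully open).
Only numpy, scipy, OpenCV 4.12 (cv2) and the standard library are available. Lean on these libraries where they do the work, as an engineer would, in place of code of your own. Each camera call takes 0.05 s, during which the arm holds its last target.

## Working session

There is one attempt and no reset: what is moved stays moved. The work goes in short steps, Python scripts to look and compute and a tool call to move; the robot and the scene stay as the last step left them, time stands still between calls to the robot, and variables do not carry over. Pictures are saved under pics/ and viewed, and the job is handed in when it is done.

Besides the shell and the picture viewer there is one more tool, called after "Request:" as a command line: name --pt "numbers of a row" for each row, then --argument value for the rest. step_arm: Moves the arm, as the interface text tells. Its arguments: {"type":"object","properties":{"moves":{"type":"array"}},"required":["moves"]}

```bash
ls; mkdir -p pics
cat > h.py <<'E'
import numpy as np, cv2
from plant import state, grab_frame, camera_info, job_done, cut_out
def save(n,im): cv2.imwrite('pics/'+n,cv2.cvtColor(im,cv2.COLOR_RGB2BGR))
def cloud(cam,depth):
    ci=camera_info(cam);K=np.array(ci['intrinsics']);T=np.array(ci['world_from_camera'])
    v,u=np.mgrid[:depth.shape[0],:depth.shape[1]]
    P=np.stack([(u-K[0,2])/K[0,0]*depth,(v-K[1,2])/K[1,1]*depth,depth],-1)
    W=P@T[:3,:3].T+T[:3,3]; W[depth<=0]=np.nan
    return W
E
python3 - <<'E'
from h import *
s=state();print({k:np.round(v,4).tolist() for k,v in s.items()})
im,d=grab_frame('top');save('top0.png',im);np.save('top0.npy',cloud('top',d));np.save('top0im.npy',im)
ms={}
for q in ['block','tray','axle_a']:
    r=cut_out('top',q)
    for i,x in enumerate(r[:5]):
        W=np.load('top0.npy')[x['mask']]
        print(q,x['conf'],x['point'],np.round(np.nanmedian(W,0),4),np.round(np.nanmin(W,0),3),np.round(np.nanmax(W,0),3)); ms[q+str(i)]=x['mask']
np.savez('m0.npz',**ms)
print(camera_info('top'))
E
```

```text
pics
{'time': 0.0, 'joint_pos': [1.058, 0.0534, 1.6143, -0.0, 1.476, -0.119], 'joint_vel': [-0.0001, -0.0005, -0.0011, 0.0001, 0.0018, -0.0006], 'joint_efforts': [0.0021, -39.3679, -37.018, 0.0001, 0.007, 0.0], 'tool_pos': [0.2395, 0.5766, 0.23], 'tool_rot': [-0.0003, 0.1956, 0.9807, -0.001], 'contact_force': [-0.1283, 0.871, 0.74], 'ft_torque': [0.0676, 0.0436, -0.0097], 'gripper_width': 1.0016}
block 0.67 [339.6, 232.1] [ 0.4704 -0.173   0.0282] [ 0.436 -0.305 -0.001] [ 0.518 -0.078  0.065]
tray 0.89 [212.8, 209.4] [0.5201 0.1507 0.0057] [ 0.425  0.035 -0.003] [0.624 0.269 0.034]
axle_a 0.85 [379.1, 232.2] [ 0.4696 -0.2564  0.0663] [ 0.447 -0.284  0.026] [ 0.502 -0.242  0.078]
axle_a 0.85 [351.6, 228.8] [ 0.4721 -0.1882  0.0668] [ 0.451 -0.215  0.026] [ 0.5   -0.172  0.079]
axle_a 0.65 [324.2, 225.4] [ 0.4766 -0.1202  0.0692] [ 0.457 -0.145  0.027] [ 0.506 -0.103  0.08 ]
{'intrinsics': array([[382.57354261,   0.        , 277.61280531],
       [  0.        , 382.57354261, 207.41045463],
       [  0.        ,   0.        ,   1.        ]]), 'world_from_camera': array([[ 0.04967947, -0.97754162,  0.20480316,  0.32757623],
       [-0.99875199, -0.04756806,  0.01522294, -0.02760162],
       [-0.00513897, -0.20530383, -0.9786848 ,  0.9675016 ],
       [ 0.        ,  0.        ,  0.        ,  1.        ]])}
```

View pics/top0.png

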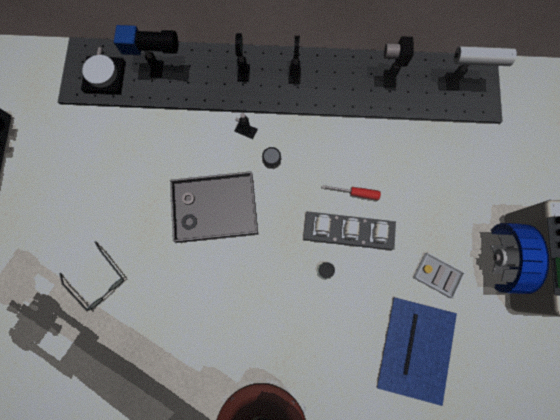

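```bash
python3 - <<'E'
from h import *
W=np.load('top0.npy');m=np.load('m0.npz')
for k,lo,hi in (('block0',.022,.034),('tray0',.024,.038)):
    P=W[m[k]];P=P[(P[:,2]>lo)&(P[:,2]<hi)]
    r=cv2.minAreaRect((P[:,:2]*1000).astype(np.float32));print(k,len(P),r)
for i in range(3):
    P=W[m['axle_a%d'%i]];P=P[P[:,2]>.07];print(np.median(P,0),P.min(0),P.max(0),len(P))
ci=camera_info('wrist');s=state()
from scipy.spatial.transform import Rotation as R
q=s['tool_rot'];T=np.eye(4);T[:3,:3]=R.from_quat([q[1],q[2],q[3],q[0]]).as_matrix();T[:3,3]=s['tool_pos']
print(np.round(np.linalg.inv(T)@ci['world_from_camera'],3));print(ci['intrinsics'])
E
cat >> h.py <<'E'
from scipy.spatial.transform import Rotation as R
def tool():
    s=state();q=s['tool_rot'];return np.array(s['tool_pos']),R.from_quat([q[1],q[2],q[3],q[0]])
def plan(goal,ax,n,grip,start=None):
    """goal pos, tool x world angle (tool down); n rows equal; prints rows"""
    p,r=tool() if start is None else start
    th=np.deg2rad(ax); X=np.array([np.cos(th),np.sin(th),0]);Z=np.array([0,0,-1.]);Y=np.cross(Z,X)
    rg=R.from_matrix(np.stack([X,Y,Z],1))
    rv=(r.inv()*rg).as_rotvec()/n; dp=(np.array(goal)-p)/n
    print('per-row',np.round(rv,4),np.linalg.norm(dp))
    cur=p.copy();rc=r;rows=[]
    rvr=np.round(rv,3)
    for i in range(n):
        left=(np.array(goal)-cur)/(n-i)
        row=np.round(rc.inv().apply(left),3)
        cur=cur+rc.apply(row);rc=rc*R.from_rotvec(rvr)
        rows.append(row.tolist()+rvr.tolist()+[grip])
    for i in range(0,n,8): print(rows[i:i+8])
    return cur,rc
E
```

```text
block0 1405 ((476.61614990234375, -192.25079345703125), (222.2860107421875, 70.86942291259766), 86.14921569824219)
tray0 641 ((521.2340698242188, 150.7000732421875), (161.0758514404297, 210.5673370361328), 8.960493087768555)
[ 0.4712582  -0.26190915  0.0734617 ] [ 0.45342992 -0.27463088  0.07018857] [ 0.49167176 -0.24863546  0.07792348] 130
[ 0.47475149 -0.19277343  0.07339438] [ 0.45947547 -0.20600518  0.07012455] [ 0.49594359 -0.17980689  0.07893262] 136
[ 0.47980724 -0.12268761  0.07431324] [ 0.46339345 -0.13742607  0.07007285] [ 0.50212751 -0.10680009  0.08026676] 151
[[ 0.001 -0.962 -0.272  0.069]
 [ 1.     0.001 -0.    -0.001]
 [ 0.    -0.272  0.962 -0.143]
 [ 0.     0.     0.     1.   ]]
[[339.59499514   0.         274.10512265]
 [  0.         339.59499514 203.96357541]
 [  0.           0.           1.        ]]
```

Run:
```python
from h import *
c=plan([0.477,-0.192,0.24],86.15,17,0)
```

```text
per-row [-0.0001  0.      0.0732] 0.047335500647427094
[[-0.03, -0.036, -0.001, -0.0, 0.0, 0.073, 0], [-0.033, -0.034, -0.0, -0.0, 0.0, 0.073, 0], [-0.035, -0.032, -0.001, -0.0, 0.0, 0.073, 0], [-0.037, -0.029, -0.0, -0.0, 0.0, 0.073, 0], [-0.04, -0.026, -0.001, -0.0, 0.0, 0.073, 0], [-0.041, -0.023, -0.0, -0.0, 0.0, 0.073, 0], [-0.043, -0.02, -0.001, -0.0, 0.0, 0.073, 0], [-0.044, -0.017, -0.0, -0.0, 0.0, 0.073, 0]]
[[-0.045, -0.014, -0.001, -0.0, 0.0, 0.073, 0], [-0.046, -0.01, -0.0, -0.0, 0.0, 0.073, 0], [-0.047, -0.007, -0.001, -0.0, 0.0, 0.073, 0], [-0.047, -0.004, -0.0, -0.0, 0.0, 0.073, 0], [-0.048, 0.0, -0.001, -0.0, 0.0, 0.073, 0], [-0.047, 0.003, -0.0, -0.0, 0.0, 0.073, 0], [-0.047, 0.007, -0.001, -0.0, 0.0, 0.073, 0], [-0.046, 0.011, -0.0, -0.0, 0.0, 0.073, 0]]
[[-0.046, 0.013, -0.001, -0.0, 0.0, 0.073, 0]]
```

Request:
step_arm --pt "-0.03 -0.036 -0.001 0 0 0.073 0" --pt "-0.033 -0.034 0 0 0 0.073 0" --pt "-0.035 -0.032 -0.001 0 0 0.073 0" --pt "-0.037 -0.029 0 0 0 0.073 0" --pt "-0.04 -0.026 -0.001 0 0 0.073 0" --pt "-0.041 -0.023 0 0 0 0.073 0" --pt "-0.043 -0.02 -0.001 0 0 0.073 0" --pt "-0.044 -0.017 0 0 0 0.073 0"

```text
time: 1.0
tool_pos: [0.3515, 0.2143, 0.2354]
tool_rot: [0.0, 0.471, 0.882, 0.0]
contact_force: [1.5, 0.2, -0.2]
gripper_width: 0.002
```

Request:
step_arm --pt "-0.045 -0.014 -0.001 0 0 0.073 0" --pt "-0.046 -0.01 0 0 0 0.073 0" --pt "-0.047 -0.007 -0.001 0 0 0.073 0" --pt "-0.047 -0.004 0 0 0 0.073 0" --pt "-0.048 0 -0.001 0 0 0.073 0" --pt "-0.047 0.003 0 0 0 0.073 0" --pt "-0.047 0.007 -0.001 0 0 0.073 0" --pt "-0.046 0.011 0 0 0 0.073 0"

```text
time: 1.8
tool_pos: [0.4634, -0.148, 0.2394]
tool_rot: [0.0, 0.705, 0.709, 0.0]
contact_force: [1.0, 0.1, 0.1]
gripper_width: -0.001
```

Request:
step_arm --pt "-0.046 0.013 -0.001 0 0 0.073 0" --pt "0 0 0 0 0 0 0"

```text
time: 2.0
tool_pos: [0.4771, -0.1963, 0.2398]
tool_rot: [0.0, 0.732, 0.682, -0.001]
contact_force: [-0.3, 0.1, -0.0]
gripper_width: -0.0
```

Run:
```python
from h import *
im,d=grab_frame('wrist');save('w0.png',im);W=cloud('wrist',d);np.save('w0.npy',W)
p,r=tool();print(p,r.as_matrix()[:,0], np.rad2deg(np.arctan2(*r.as_matrix()[[1,0],0])))
r1=cut_out('wrist','axle_a');r2=cut_out('wrist','block')
for x in r1[:5]:
    P=W[x['mask']];P=P[~np.isnan(P[:,0])];Q=P[P[:,2]>.07];print(x['conf'],x['point'],np.median(P,0),np.percentile(P[:,2],[50,95,99]))
    if len(Q)>5: print('  top',cv2.minAreaRect((Q[:,:2]*1000).astype(np.float32)),len(Q))
    Q=P[(P[:,2]>.046+.008)&(P[:,2]<.09)]
    # cylinder fit
    print('  all',cv2.minAreaRect((Q[:,:2]*1000).astype(np.float32)),len(Q))
for x in r2[:2]:
    P=W[x['mask']];P=P[(P[:,2]>.022)&(P[:,2]<.034)];print(x['conf'],len(P),cv2.minAreaRect((P[:,:2]*1000).astype(np.float32)),np.median(P[:,2]))
```

```text
[ 0.47663634 -0.19393111  0.23968175] [6.77243737e-02 9.97703826e-01 6.95642857e-04] 86.11670589416285
0.82 [271.3, 233.3] [ 0.47116199 -0.24870085  0.06260364] [0.06260364 0.07266604 0.07416908]
  top ((467.95684814453125, -222.959716796875), (36.51600646972656, 79.4144058227539), 4.638628959655762) 219
  all ((471.36090087890625, -256.12530517578125), (26.120609283447266, 48.3713493347168), 80.4031753540039) 790
0.81 [271.5, 103.0] [ 0.47988884 -0.12144857  0.07172876] [0.07172876 0.07685891 0.07753419]
  top ((481.89715576171875, -121.0196533203125), (29.638442993164062, 39.671749114990234), 86.16602325439453) 1192
  all ((479.46826171875, -121.20101928710938), (34.905845642089844, 46.77354049682617), 86.05471801757812) 1882
0.62 [271.8, 179.5] [ 0.47532561 -0.18807249  0.07272682] [0.07272682 0.07595403 0.07659839]
  top ((474.53070068359375, -190.77508544921875), (25.99628448486328, 33.053035736083984), 85.9291000366211) 891
  all ((475.1517639160156, -191.0367431640625), (33.709251403808594, 34.35193634033203), 86.23259735107422) 1249
0.6 [269.6, 173.5] [ 0.4754396  -0.18558968  0.06891193] [0.06891193 0.07576206 0.07648208]
  top ((476.8173828125, -190.93783569335938), (25.99628448486328, 37.68354797363281), 85.9291000366211) 896
  all ((475.3792724609375, -191.05172729492188), (33.709251403808594, 47.57355880737305), 86.23259735107422) 1572
0.86 7310 ((476.2139892578125, -183.37652587890625), (208.0670166015625, 70.10679626464844), 86.38191986083984) 0.02870223089895424
```

View pics/w0.png

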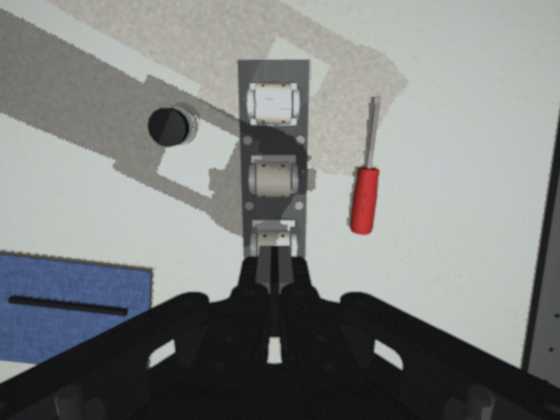

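Request:
step_arm --pt "0.02 0 0.035 0 0 0 0" --pt "0.02 0 0.035 0 0 0 0" --pt "0.02 -0.001 0.035 0 0 0 0" --pt "0.02 0 0.035 0 0 0 0" --pt "0 0 0.005 0 0 0 0" --pt "0 0 0 0 0 0 0"

```text
time: 2.75
tool_pos: [0.4799, -0.1105, 0.0946]
tool_rot: [-0.001, 0.728, 0.685, -0.001]
contact_force: [-0.2, -0.5, 0.2]
gripper_width: -0.004
```

Run:
```python
from h import *
s=state();print(s['time'],s['tool_pos'],s['contact_force'])
im,d=grab_frame('wrist');save('w1.png',im)
s=state();print(s['time'],s['tool_pos'],s['contact_force'])
im,d=grab_frame('top');save('t1.png',im)
s=state();print(s['time'],s['tool_pos'],s['contact_force'])
```

```text
2.75 [ 0.47991759 -0.11049792  0.09459064] [-0.16079124 -0.50535926  0.19038324]
2.8 [ 0.48126811 -0.11162083  0.09641429] [-0.37275626 -0.62631939  0.51492446]
2.85 [ 0.48209019 -0.11233508  0.09746778] [-0.13044019 -0.06424795 -0.62598995]
```

View pics/w1.png

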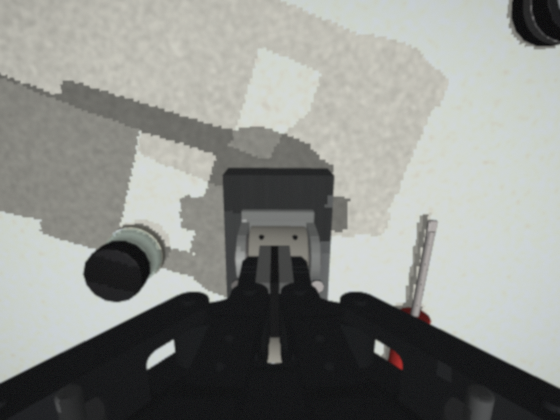

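Request:
step_arm --pt "0 0 0.003 0 0 0 0" --pt "0 0 0.003 0 0 0 0" --pt "0 0 0.001 0 0 0 0" --pt "0 0 0.001 0 0 0 0" --pt "0 0 0 0 0 0 0" --pt "0 0 0 0 0 0 0"

```text
time: 3.45
tool_pos: [0.4808, -0.112, 0.0873]
tool_rot: [-0.0, 0.729, 0.684, -0.0]
contact_force: [-0.5, 0.5, 1.2]
gripper_width: 0.002
```

Request:
step_arm --pt "0 0 0.002 0 0 0 0" --pt "0 0 0.002 0 0 0 0" --pt "0 0 0.001 0 0 0 0" --pt "0 0 0.001 0 0 0 0" --pt "0 0 0.001 0 0 0 0" --pt "0 0 0.0005 0 0 0 0" --pt "0 0 0 0 0 0 0"

```text
time: 4.15
tool_pos: [0.4808, -0.1119, 0.0797]
tool_rot: [-0.0, 0.729, 0.684, -0.0]
contact_force: [0.2, -0.5, -0.7]
gripper_width: -0.001
```

Request:
step_arm --pt "0 0 0.0005 0 0 0 0" --pt "0 0 0.0005 0 0 0 0" --pt "0 0 0.0005 0 0 0 0"

```text
time: 4.45
tool_pos: [0.4808, -0.1119, 0.0783]
tool_rot: [0.0, 0.729, 0.684, 0.0]
contact_force: [0.4, 0.3, 0.1]
gripper_width: 0.004
```

Request:
step_arm --pt "0 0 0.0005 0 0 0 0" --pt "0 0 0.0005 0 0 0 0" --pt "0 0 0.0003 0 0 0 0"

```text
time: 4.75
tool_pos: [0.4808, -0.1119, 0.077]
tool_rot: [-0.0, 0.729, 0.684, -0.0]
contact_force: [-0.2, 0.3, 0.9]
gripper_width: 0.001
```

Request:
step_arm --pt "0 0 0.0003 0 0 0 0" --pt "0 0 0.0003 0 0 0 0"

```text
time: 4.95
tool_pos: [0.4808, -0.1119, 0.0764]
tool_rot: [0.0, 0.729, 0.684, 0.0]
contact_force: [0.5, 0.0, -0.7]
gripper_width: 0.001
```

Request:
step_arm --pt "0 0 0.0003 0 0 0 0" --pt "0 0 0.0003 0 0 0 0"

```text
time: 5.15
tool_pos: [0.4808, -0.1119, 0.0758]
tool_rot: [-0.0, 0.729, 0.684, 0.0]
contact_force: [-0.7, 0.1, 0.3]
gripper_width: -0.0
```

Request:
step_arm --pt "0 0 0.0003 0 0 0 0" --pt "0 0 0.0003 0 0 0 0"

```text
time: 5.35
tool_pos: [0.4809, -0.1119, 0.0754]
tool_rot: [0.0, 0.729, 0.684, 0.0]
contact_force: [0.3, 0.5, 2.1]
gripper_width: -0.002
```

Request:
step_arm --pt "0 0 0.0002 0 0 0 0" --pt "0 0 0.0002 0 0 0 0"

```text
time: 5.55
tool_pos: [0.481, -0.1119, 0.0753]
tool_rot: [0.0, 0.729, 0.684, 0.0]
contact_force: [-1.5, 0.4, 4.5]
gripper_width: 0.001
```

Request:
step_arm --pt "0 0 0.0003 0 0 0 0" --pt "0 0 0.0003 0 0 0 0" --pt "0 0 0 0 0 0 0"

```text
time: 5.85
tool_pos: [0.4811, -0.1119, 0.0751]
tool_rot: [0.0, 0.729, 0.684, 0.0]
contact_force: [-3.6, 1.0, 7.6]
gripper_width: -0.003
```

Request:
step_arm --pt "0 0 0.0003 0 0 0 0" --pt "-0.0005 0 0 0 0 0 0" --pt "-0.0005 0 0 0 0 0 0" --pt "-0.0005 0 0 0 0 0 0"

```text
time: 6.25
tool_pos: [0.4811, -0.1126, 0.0752]
tool_rot: [-0.001, 0.729, 0.684, 0.001]
contact_force: [-3.4, 5.0, 9.0]
gripper_width: 0.002
```

Request:
step_arm --pt "-0.0005 0 0 0 0 0 0" --pt "-0.0005 0 0 0 0 0 0" --pt "-0.0005 0 0 0 0 0 0"

```text
time: 6.55
tool_pos: [0.4811, -0.1137, 0.0754]
tool_rot: [-0.001, 0.729, 0.684, 0.001]
contact_force: [-5.9, 6.3, 11.4]
gripper_width: 0.003
```

Request:
step_arm --pt "0 0 -0.0015 0 0 0 0" --pt "-0.0015 0 -0.002 0 0 0 0" --pt "-0.0015 0 0 0 0 0 0" --pt "0 0 0 0 0 0 0"

```text
time: 6.95
tool_pos: [0.4802, -0.1181, 0.077]
tool_rot: [-0.0, 0.729, 0.684, -0.0]
contact_force: [-0.1, -0.3, -0.7]
gripper_width: -0.003
```

Request:
step_arm --pt "0 0 0.0005 0 0 0 0" --pt "0 0 0.0005 0 0 0 0" --pt "0 0 0.0003 0 0 0 0"

```text
time: 7.25
tool_pos: [0.4803, -0.1179, 0.076]
tool_rot: [-0.0, 0.729, 0.684, -0.0]
contact_force: [-0.8, -0.2, 2.2]
gripper_width: -0.002
```

Request:
step_arm --pt "0 0 0.0003 0 0 0 0" --pt "0 0 0.0003 0 0 0 0" --pt "0 0 0.0002 0 0 0 0" --pt "0 0 0 0 0 0 0"

```text
time: 7.65
tool_pos: [0.4804, -0.1179, 0.0759]
tool_rot: [-0.0, 0.729, 0.684, -0.0]
contact_force: [-3.9, 1.1, 5.6]
gripper_width: 0.002
```

Request:
step_arm --pt "-0.0005 0 0 0 0 0 0" --pt "-0.0005 0 0 0 0 0 0"

```text
time: 7.85
tool_pos: [0.4804, -0.1184, 0.0759]
tool_rot: [-0.001, 0.729, 0.684, 0.0]
contact_force: [-3.0, 2.7, 7.0]
gripper_width: 0.001
```

Request:
step_arm --pt "-0.0005 -0.0002 0.0002 0 0 0 0" --pt "-0.0005 -0.0002 0.0001 0 0 0 0" --pt "-0.0005 0 0 0 0 0 0"

```text
time: 8.15
tool_pos: [0.4804, -0.1196, 0.076]
tool_rot: [-0.0, 0.729, 0.684, 0.001]
contact_force: [-2.3, 4.6, 7.2]
gripper_width: -0.003
```

Request:
step_arm --pt "-0.0005 0 0 0 0 0 0" --pt "-0.0005 0 0 0 0 0 0" --pt "-0.0005 0 0 0 0 0 0"

```text
time: 8.45
tool_pos: [0.4802, -0.1211, 0.076]
tool_rot: [-0.0, 0.729, 0.684, 0.001]
contact_force: [-2.4, 3.7, 6.0]
gripper_width: -0.007
```

Request:
step_arm --pt "-0.0005 -0.0002 0.0004 0 0 0 0" --pt "-0.0005 -0.0001 0.0002 0 0 0 0" --pt "-0.0005 0 0 0 0 0 0"

```text
time: 8.75
tool_pos: [0.4801, -0.1228, 0.0759]
tool_rot: [-0.0, 0.729, 0.684, 0.001]
contact_force: [-3.0, 3.5, 8.0]
gripper_width: -0.003
```

Request:
step_arm --pt "-0.0005 0 0.0001 0 0 0 0" --pt "-0.0005 0 0.0001 0 0 0 0" --pt "-0.0005 0 0.0001 0 0 0 0"

```text
time: 9.05
tool_pos: [0.48, -0.1243, 0.0758]
tool_rot: [-0.0, 0.729, 0.684, 0.001]
contact_force: [-4.0, 3.9, 11.0]
gripper_width: -0.001
```

Request:
step_arm --pt "-0.0006 -0.0002 0 0 0 0 0" --pt "-0.0006 -0.0001 0 0 0 0 0" --pt "-0.0006 0 0 0 0 0 0" --pt "-0.0006 0 0.0001 0 0 0 0"

```text
time: 9.45
tool_pos: [0.4799, -0.1267, 0.0758]
tool_rot: [0.0, 0.729, 0.684, 0.001]
contact_force: [-2.4, 3.4, 10.8]
gripper_width: -0.003
```

Request:
step_arm --pt "-0.0006 0 0.0001 0 0 0 0" --pt "-0.0006 0 0.0001 0 0 0 0" --pt "-0.0006 0 0.0001 0 0 0 0" --pt "-0.0006 0 0.0001 0 0 0 0"

```text
time: 9.85
tool_pos: [0.4797, -0.1292, 0.0758]
tool_rot: [0.0, 0.729, 0.684, 0.001]
contact_force: [-4.0, 4.5, 12.7]
gripper_width: 0.003
```

Request:
step_arm --pt "0 0 -0.003 0 0 0 0" --pt "0.004 0 -0.002 0 0 0 0" --pt "0.005 0 0 0 0 0 0" --pt "0.005 0 0 0 0 0 0" --pt "0 0 0.001 0 0 0 0" --pt "0 0 0 0 0 0 0"

```text
time: 10.45
tool_pos: [0.4793, -0.1152, 0.0771]
tool_rot: [-0.0, 0.729, 0.684, -0.0]
contact_force: [-0.3, 1.1, 0.0]
gripper_width: -0.002
```

Request:
step_arm --pt "0 0 0.0006 0 0 0 0" --pt "0 0 0.0005 0 0 0 0" --pt "0 -0.0001 0.0004 0 0 0 0" --pt "0 -0.0001 0.0003 0 0 0 0" --pt "0 -0.0001 0.0003 0 0 0 0" --pt "0 0 0 0 0 0 0"

```text
time: 11.05
tool_pos: [0.4795, -0.1157, 0.0759]
tool_rot: [0.0, 0.729, 0.684, 0.0]
contact_force: [-0.8, 0.6, 2.5]
gripper_width: 0.003
```

Request:
step_arm --pt "-0.0006 0 0.0001 0 0 0 0" --pt "-0.0006 0 0.0001 0 0 0 0" --pt "-0.0006 0 0.0001 0 0 0 0" --pt "-0.0006 0 0 0 0 0 0"

```text
time: 11.45
tool_pos: [0.4795, -0.1174, 0.076]
tool_rot: [-0.0, 0.729, 0.684, 0.001]
contact_force: [-1.2, 3.7, 7.2]
gripper_width: 0.003
```

Request:
step_arm --pt "-0.0006 0 0.0002 0 0 0 0" --pt "-0.0007 0 0.0002 0 0 0 0" --pt "-0.0007 0 0 0 0 0 0" --pt "-0.0007 0 0 0 0 0 0"

```text
time: 11.85
tool_pos: [0.4793, -0.1202, 0.0759]
tool_rot: [-0.0, 0.729, 0.684, 0.001]
contact_force: [-2.7, 3.6, 9.3]
gripper_width: -0.0
```

Request:
step_arm --pt "-0.0007 0 0.0001 0 0 0 0" --pt "-0.0007 0 0.0001 0 0 0 0" --pt "-0.0007 0 0 0 0 0 0" --pt "-0.0007 0 0 0 0 0 0"

```text
time: 12.25
tool_pos: [0.4792, -0.123, 0.0758]
tool_rot: [-0.0, 0.729, 0.684, 0.001]
contact_force: [-3.8, 4.3, 9.0]
gripper_width: 0.0
```

Request:
step_arm --pt "-0.0007 0 0 0 0 0 0" --pt "-0.0007 0 0 0 0 0 0" --pt "-0.0007 0 0.0001 0 0 0 0" --pt "-0.0007 0 0 0 0 0 0" --pt "-0.0007 0 0 0 0 0 0" --pt "-0.0007 0 0 0 0 0 0"

```text
time: 12.85
tool_pos: [0.4789, -0.1272, 0.0758]
tool_rot: [-0.0, 0.729, 0.684, 0.001]
contact_force: [-3.5, 4.4, 10.0]
gripper_width: -0.0
```

Request:
step_arm --pt "-0.0007 0 0 0 0 0 0" --pt "-0.0007 0 0 0 0 0 0" --pt "-0.0007 0 0 0 0 0 0" --pt "-0.0007 0 0 0 0 0 0"

```text
time: 13.25
tool_pos: [0.4787, -0.13, 0.0758]
tool_rot: [-0.0, 0.729, 0.684, 0.001]
contact_force: [-2.5, 3.4, 9.4]
gripper_width: -0.001
```

Request:
step_arm --pt "0 0 -0.006 0 0 0 0" --pt "-0.014 0.001 -0.003 0 0 0 0" --pt "-0.02 0 0 0 0 0 0" --pt "-0.015 0 0.001 0 0 0 0" --pt "-0.005 0 0.001 0 0 0 0" --pt "0 0 0 0 0 0 0" --pt "0 0 0 0 0 0 0"

```text
time: 13.95
tool_pos: [0.4756, -0.1843, 0.0811]
tool_rot: [-0.0, 0.73, 0.684, -0.0]
contact_force: [-0.4, -0.0, -0.1]
gripper_width: -0.003
```

Request:
step_arm --pt "0 0 0.0015 0 0 0 0" --pt "0 0 0.0015 0 0 0 0" --pt "0 0 0.001 0 0 0 0" --pt "0 0 0.0005 0 0 0 0" --pt "0 0 0.0005 0 0 0 0" --pt "0 0 0 0 0 0 0"

```text
time: 14.55
tool_pos: [0.4758, -0.1843, 0.0764]
tool_rot: [-0.0, 0.729, 0.684, -0.0]
contact_force: [-0.2, -0.1, -0.1]
gripper_width: 0.001
```

Request:
step_arm --pt "0 0 0.0004 0 0 0 0" --pt "0 0 0.0004 0 0 0 0" --pt "0 0 0.0004 0 0 0 0" --pt "0 0 0 0 0 0 0"

```text
time: 14.95
tool_pos: [0.4758, -0.1844, 0.0752]
tool_rot: [-0.0, 0.729, 0.684, -0.0]
contact_force: [0.3, 0.1, -0.6]
gripper_width: 0.003
```

Request:
step_arm --pt "0 0 0.0004 0 0 0 0" --pt "0 0 0.0004 0 0 0 0" --pt "0 0 0 0 0 0 0"

```text
time: 15.25
tool_pos: [0.476, -0.1845, 0.075]
tool_rot: [0.0, 0.729, 0.684, -0.0]
contact_force: [-2.3, 1.5, 3.7]
gripper_width: 0.004
```

Request:
step_arm --pt "0 -0.0002 0.0003 0 0 0 0" --pt "0 -0.0001 0.0003 0 0 0 0" --pt "0 0 0.0001 0 0 0 0" --pt "0 0 0 0 0 0 0"

```text
time: 15.65
tool_pos: [0.476, -0.1846, 0.0749]
tool_rot: [0.0, 0.729, 0.684, 0.0]
contact_force: [-3.0, 1.2, 6.3]
gripper_width: 0.002
```

Request:
step_arm --pt "-0.0005 0 0.0001 0 0 0 0" --pt "-0.0005 0 0.0001 0 0 0 0" --pt "-0.0005 0 0 0 0 0 0" --pt "-0.0005 0 0 0 0 0 0"

```text
time: 16.05
tool_pos: [0.4759, -0.1869, 0.075]
tool_rot: [0.001, 0.729, 0.684, -0.0]
contact_force: [-3.7, 1.7, 8.2]
gripper_width: -0.002
```

Request:
step_arm --pt "-0.0005 0 0 0 0 0 0" --pt "-0.0005 0 0 0 0 0 0" --pt "-0.0005 0 0 0 0 0 0" --pt "-0.0005 0 0 0 0 0 0"

```text
time: 16.45
tool_pos: [0.4757, -0.189, 0.075]
tool_rot: [0.001, 0.729, 0.684, -0.0]
contact_force: [-3.6, 1.6, 9.0]
gripper_width: -0.003
```

Request:
step_arm --pt "-0.0005 0 0 0 0 0 0" --pt "-0.0005 0 0 0 0 0 0" --pt "-0.0005 0 0 0 0 0 0" --pt "-0.0005 0 0 0 0 0 0"

```text
time: 16.85
tool_pos: [0.4756, -0.191, 0.075]
tool_rot: [0.001, 0.729, 0.684, -0.0]
contact_force: [-3.6, 0.7, 9.1]
gripper_width: -0.0
```

Request:
step_arm --pt "-0.0005 -0.0001 0.0001 0 0 0 0" --pt "-0.0005 -0.0001 0 0 0 0 0" --pt "-0.0005 -0.0001 0 0 0 0 0" --pt "-0.0005 0 0 0 0 0 0"

```text
time: 17.25
tool_pos: [0.4754, -0.193, 0.075]
tool_rot: [0.001, 0.729, 0.684, 0.0]
contact_force: [-3.1, 0.5, 9.5]
gripper_width: 0.002
```

Request:
step_arm --pt "-0.0005 -0.0001 0 0 0 0 0" --pt "-0.0005 -0.0001 0.0001 0 0 0 0" --pt "-0.0005 0 0 0 0 0 0" --pt "-0.0005 0 0 0 0 0 0"

```text
time: 17.65
tool_pos: [0.4753, -0.195, 0.075]
tool_rot: [0.001, 0.729, 0.684, 0.0]
contact_force: [-1.8, 1.3, 9.1]
gripper_width: 0.002
```

Request:
step_arm --pt "-0.0006 0 0 0 0 0 0" --pt "-0.0006 0 0 0 0 0 0" --pt "-0.0006 0 0 0 0 0 0" --pt "-0.0006 0 0 0 0 0 0"

```text
time: 18.05
tool_pos: [0.4751, -0.1974, 0.0751]
tool_rot: [0.001, 0.729, 0.684, 0.0]
contact_force: [-3.0, -0.2, 7.7]
gripper_width: 0.001
```

Request:
step_arm --pt "-0.0006 0 0 0 0 0 0" --pt "-0.0006 0 0 0 0 0 0" --pt "-0.0006 0 0 0 0 0 0" --pt "-0.0006 0 0 0 0 0 0" --pt "-0.0006 0 0 0 0 0 0"

```text
time: 18.55
tool_pos: [0.4749, -0.2004, 0.075]
tool_rot: [0.001, 0.729, 0.684, 0.0]
contact_force: [-2.8, 1.1, 8.5]
gripper_width: 0.001
```

Request:
step_arm --pt "0.0005 0 0 0 0 0 0" --pt "0.0005 0 0 0 0 0 0" --pt "0.0005 0 0 0 0 0 0" --pt "0.0005 0 0 0 0 0 0"

```text
time: 18.95
tool_pos: [0.475, -0.1987, 0.0751]
tool_rot: [0.001, 0.729, 0.684, -0.0]
contact_force: [-3.0, -0.2, 8.5]
gripper_width: -0.002
```

Request:
step_arm --pt "0.0005 0 0 0 0 0 0" --pt "0.0005 0 0 0 0 0 0" --pt "0.0005 0 0 0 0 0 0"

```text
time: 19.25
tool_pos: [0.4751, -0.1972, 0.075]
tool_rot: [0.001, 0.729, 0.684, -0.0]
contact_force: [-2.8, -1.0, 8.1]
gripper_width: 0.001
```

Request:
step_arm --pt "-0.0008 0 0 0 0 0 0" --pt "-0.0008 0 0 0 0 0 0" --pt "-0.0008 0 0 0 0 0 0" --pt "-0.0008 0 0 0 0 0 0" --pt "-0.0006 0 0 0 0 0 0"

```text
time: 19.75
tool_pos: [0.4749, -0.2007, 0.075]
tool_rot: [0.001, 0.729, 0.684, 0.0]
contact_force: [-2.9, 0.6, 8.6]
gripper_width: -0.002
```

Request:
step_arm --pt "0 0 -0.006 0 0 0 0" --pt "-0.014 0 -0.003 0 0 0 0" --pt "-0.02 0 0 0 0 0 0" --pt "-0.015 0 0.001 0 0 0 0" --pt "-0.005 0 0.001 0 0 0 0" --pt "0 0 0.001 0 0 0 0" --pt "0 0 0 0 0 0 0"

```text
time: 20.45
tool_pos: [0.4702, -0.2536, 0.0788]
tool_rot: [-0.001, 0.729, 0.684, 0.0]
contact_force: [-0.6, 0.9, -0.3]
gripper_width: 0.002
```

Request:
step_arm --pt "0 0 0.001 0 0 0 0" --pt "0 0 0.0005 0 0 0 0" --pt "0 0 0.0005 0 0 0 0" --pt "0 0 0.0004 0 0 0 0" --pt "0 0 0 0 0 0 0"

```text
time: 20.95
tool_pos: [0.4706, -0.2537, 0.077]
tool_rot: [-0.0, 0.729, 0.684, 0.0]
contact_force: [0.3, -0.4, -0.8]
gripper_width: -0.0
```

Request:
step_arm --pt "0 0 0.0004 0 0 0 0" --pt "0 0 0.0004 0 0 0 0" --pt "0 0 0.0004 0 0 0 0" --pt "0 0 0 0 0 0 0"

```text
time: 21.35
tool_pos: [0.4706, -0.2539, 0.0757]
tool_rot: [-0.0, 0.729, 0.684, -0.0]
contact_force: [-0.5, -0.1, -0.3]
gripper_width: 0.003
```

Request:
step_arm --pt "0 0 0.0004 0 0 0 0" --pt "0 0 0.0004 0 0 0 0" --pt "0 0 0 0 0 0 0"

```text
time: 21.65
tool_pos: [0.4706, -0.2539, 0.0749]
tool_rot: [-0.0, 0.729, 0.684, -0.0]
contact_force: [-0.5, -0.3, 0.2]
gripper_width: -0.002
```

Request:
step_arm --pt "0 0 0.0004 0 0 0 0" --pt "0 0 0.0003 0 0 0 0" --pt "0 0 0 0 0 0 0"

```text
time: 21.95
tool_pos: [0.4707, -0.254, 0.0746]
tool_rot: [0.0, 0.729, 0.684, -0.0]
contact_force: [-0.6, -0.1, 1.8]
gripper_width: 0.001
```

Contact at about 74.6 mm. I'll press on gently and then sweep.

Request:
step_arm --pt "0 -0.0001 0.0004 0 0 0 0" --pt "0 -0.0002 0.0003 0 0 0 0" --pt "0 -0.0001 0.0003 0 0 0 0" --pt "0 0 0 0 0 0 0"

```text
time: 22.35
tool_pos: [0.4707, -0.2542, 0.0745]
tool_rot: [0.001, 0.729, 0.684, 0.0]
contact_force: [-2.7, 1.1, 6.1]
gripper_width: -0.002
```

Request:
step_arm --pt "-0.0005 0 0.0001 0 0 0 0" --pt "-0.0005 0 0.0001 0 0 0 0" --pt "-0.0005 0 0 0 0 0 0" --pt "-0.0005 0 0 0 0 0 0"

```text
time: 22.75
tool_pos: [0.4706, -0.2565, 0.0746]
tool_rot: [0.001, 0.729, 0.684, -0.0]
contact_force: [-3.4, 1.0, 7.4]
gripper_width: 0.003
```

Request:
step_arm --pt "-0.0005 0 0 0 0 0 0" --pt "-0.0005 0 0 0 0 0 0" --pt "-0.0005 0 0 0 0 0 0" --pt "-0.0005 0 0 0 0 0 0"

```text
time: 23.15
tool_pos: [0.4705, -0.2586, 0.0747]
tool_rot: [0.001, 0.729, 0.684, -0.0]
contact_force: [-3.5, 1.0, 6.8]
gripper_width: -0.002
```

Request:
step_arm --pt "-0.0005 0 0.0001 0 0 0 0" --pt "-0.0005 0 0.0001 0 0 0 0" --pt "-0.0005 0 0 0 0 0 0" --pt "-0.0005 0 0 0 0 0 0"

```text
time: 23.55
tool_pos: [0.4703, -0.2607, 0.0746]
tool_rot: [0.001, 0.729, 0.684, -0.0]
contact_force: [-4.5, 0.7, 9.5]
gripper_width: 0.003
```

Request:
step_arm --pt "-0.0005 0 0 0 0 0 0" --pt "-0.0005 0 0 0 0 0 0" --pt "-0.0005 0 0 0 0 0 0" --pt "-0.0005 0 0 0 0 0 0"

```text
time: 23.95
tool_pos: [0.4702, -0.2627, 0.0746]
tool_rot: [0.001, 0.729, 0.684, -0.0]
contact_force: [-3.3, 1.2, 8.6]
gripper_width: 0.001
```

Request:
step_arm --pt "-0.0006 0 0 0 0 0 0" --pt "-0.0006 0 0 0 0 0 0" --pt "-0.0006 0 0 0 0 0 0" --pt "-0.0006 0 0 0 0 0 0"

```text
time: 24.35
tool_pos: [0.4701, -0.2651, 0.0746]
tool_rot: [0.001, 0.729, 0.684, -0.0]
contact_force: [-3.9, 0.2, 8.4]
gripper_width: -0.001
```

Request:
step_arm --pt "-0.0006 0 0 0 0 0 0" --pt "-0.0006 0 0 0 0 0 0" --pt "-0.0006 0 0 0 0 0 0" --pt "-0.0006 0 0 0 0 0 0" --pt "-0.0006 0 0 0 0 0 0" --pt "-0.0006 0 0 0 0 0 0" --pt "-0.0006 0 0 0 0 0 0"

```text
time: 25.05
tool_pos: [0.4698, -0.2692, 0.0746]
tool_rot: [0.001, 0.729, 0.684, -0.0]
contact_force: [-3.6, 1.0, 8.1]
gripper_width: 0.0
```

Request:
step_arm --pt "0.0005 0 0 0 0 0 0" --pt "0.0005 0 0 0 0 0 0" --pt "0.0005 0 0 0 0 0 0" --pt "0.0005 0 0 0 0 0 0" --pt "0.0005 0 0 0 0 0 0"

```text
time: 25.55
tool_pos: [0.4699, -0.2671, 0.0746]
tool_rot: [0.001, 0.729, 0.684, -0.001]
contact_force: [-3.5, -0.8, 7.7]
gripper_width: -0.003
```

Request:
step_arm --pt "0.0005 0 0 0 0 0 0" --pt "0.0005 0 0 0 0 0 0"

```text
time: 25.75
tool_pos: [0.47, -0.2661, 0.0746]
tool_rot: [0.001, 0.729, 0.684, -0.001]
contact_force: [-3.3, -0.8, 8.0]
gripper_width: -0.002
```

Request:
step_arm --pt "-0.0012 0 0 0 0 0 0" --pt "-0.0012 0 0 0 0 0 0" --pt "-0.0012 0 0 0 0 0 0" --pt "0 0 -0.02 0 0 0 0" --pt "0.02 0 -0.03 0 0 0 0.0854" --pt "0.03 0 -0.03 0 0 0 0.0854" --pt "0.03 0.001 -0.02 0 0 0 0.0854" --pt "0.015 0 0 0 0 0 0.0854"

```text
time: 26.55
tool_pos: [0.4783, -0.1731, 0.1765]
tool_rot: [0.003, 0.729, 0.685, 0.001]
contact_force: [0.3, -1.0, 0.8]
gripper_width: 0.683
```

Request:
step_arm --pt "0 0 0 0 0 0 0.0854" --pt "0 0 0 0 0 0 0.0854"

```text
time: 26.75
tool_pos: [0.4755, -0.1737, 0.1711]
tool_rot: [-0.001, 0.729, 0.684, -0.001]
contact_force: [-0.4, -0.1, 0.3]
gripper_width: 0.99
```

Run:
```python
from h import *
im,d=grab_frame('wrist');save('w2.png',im);W=cloud('wrist',d);np.save('w2.npy',W)
p,r=tool();print(p,state()['gripper_width'],r.as_matrix()[:,2],np.rad2deg(np.arctan2(*r.as_matrix()[[1,0],0])))
for x in cut_out('wrist','carrier_a')[:4]:
    P=W[x['mask']];P=P[~np.isnan(P[:,0])];print(x['conf'],x['point'])
    for lo in (.06,.03): 
        Q=P[(P[:,2]>lo)&(P[:,2]<.09)];print('  ',lo,cv2.minAreaRect((Q[:,:2]*1000).astype(np.float32)),len(Q),np.percentile(Q[:,2],99))
P=W.reshape(-1,3);P=P[(P[:,2]>.024)&(P[:,2]<.032)&(abs(P[:,0]-.478)<.045)&(abs(P[:,1]+.14)<.09)]
print(cv2.minAreaRect((P[:,:2]*1000).astype(np.float32)),np.median(P[:,2]))
```

```text
[ 0.47545754 -0.17405493  0.17099534] 0.9981629966501634 [-2.72969192e-03  8.66936758e-04 -9.99995899e-01] 86.31183245673888
0.93 [273.1, 293.7]
   0.06 ((470.92474365234375, -261.9521179199219), (31.22095489501953, 48.0942497253418), 85.9277114868164) 1869 0.07599976890240727
   0.03 ((471.0650634765625, -260.34893798828125), (34.184906005859375, 48.18630599975586), 86.6802749633789) 2978 0.07587098731672227
0.8 [276.8, 218.3]
   0.06 ((475.88128662109375, -192.17396545410156), (30.25725746154785, 48.202476501464844), 86.54446411132812) 2179 0.07653090046756054
   0.03 ((477.67755126953125, -193.13497924804688), (39.15966796875, 52.154396057128906), 83.98827362060547) 3018 0.0764332872294479
0.62 [277.2, 132.9]
   0.06 ((480.4562683105469, -124.34916687011719), (34.514373779296875, 48.3917121887207), 86.33879852294922) 2818 0.07741788650223073
   0.03 ((480.3698425292969, -125.02873229980469), (40.23543930053711, 48.47128677368164), 86.29907989501953) 3193 0.07732182838901577
((478.5095520019531, -157.43231201171875), (149.63845825195312, 70.254150390625), 86.18648529052734) 0.028691287160590023
```

View pics/w2.png

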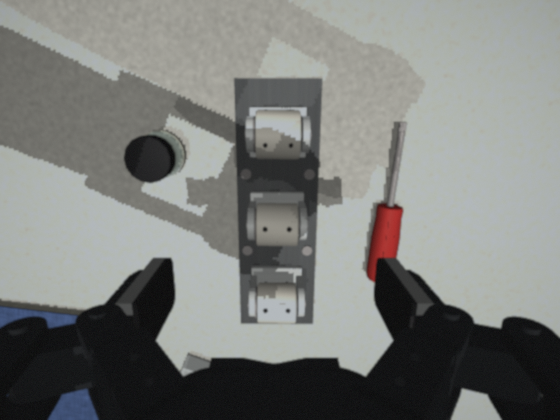

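Request:
step_arm --pt "0.026 0.001 0.01 0 0 0 0.0854" --pt "0.0265 0.0005 0.02 0 0 0 0.0854" --pt "0 0 0.03 0 0 0 0.0854" --pt "0 0 0.03 0 0 0 0.0854" --pt "0 0 0.022 0 0 0 0.0854" --pt "0 0 0.012 0 0 0 0.0854" --pt "0 0 0 0 0 0 0.0854" --pt "0 0 0 0 0 0 0.0854"

```text
time: 27.65
tool_pos: [0.4815, -0.1221, 0.0493]
tool_rot: [0.0, 0.73, 0.684, 0.0]
contact_force: [1.3, -0.5, 0.6]
gripper_width: 1.004
```

Request:
step_arm --pt "0 -0.001 0.008 0 0 0 0.0854" --pt "0 0 0.006 0 0 0 0.0854" --pt "0 0 0.001 0 0 0 0.0854" --pt "0 0 0 0 0 0 0.0854"

```text
time: 28.05
tool_pos: [0.4801, -0.1214, 0.0337]
tool_rot: [-0.0, 0.729, 0.684, -0.0]
contact_force: [0.7, -0.5, -0.4]
gripper_width: 1.0
```

Request:
step_arm --pt "0 0 0 0 0 0 0.05" --pt "0 0 0 0 0 0 0.05" --pt "0 0 0 0 0 0 0.05" --pt "0 0 0 0 0 0 0.03" --pt "0 0 0 0 0 0 0.03"

```text
time: 28.55
tool_pos: [0.4807, -0.1216, 0.0345]
tool_rot: [0.0, 0.729, 0.684, 0.0]
contact_force: [0.6, -1.2, 3.8]
gripper_width: 0.528
```

Request:
step_arm --pt "0 0 0 0 0 0 0" --pt "0 0 0 0 0 0 0" --pt "0 0 -0.002 0 0 0 0" --pt "0 0 -0.003 0 0 0 0" --pt "0 0 -0.005 0 0 0 0"

```text
time: 29.05
tool_pos: [0.4805, -0.1211, 0.0431]
tool_rot: [0.0, 0.73, 0.684, 0.001]
contact_force: [4.2, -0.6, -5.4]
gripper_width: 0.531
```

Request:
step_arm --pt "0 0 -0.008 0 0 0 0" --pt "0 0 -0.01 0 0 0 0" --pt "0 0 -0.015 0 0 0 0" --pt "0 0 -0.02 0 0 0 0" --pt "0 0 -0.025 0 0 0 0" --pt "0 0 -0.02 0 0 0 0" --pt "0 0 0 0 0 0 0"

```text
time: 29.75
tool_pos: [0.482, -0.1222, 0.1458]
tool_rot: [0.003, 0.729, 0.684, 0.001]
contact_force: [0.8, -0.7, -3.4]
gripper_width: 0.527
```

Run:
```python
from h import *
im,d=grab_frame('top');save('t2.png',im);W=cloud('top',d)
for x in cut_out('top','tray')[:1]:
    P=W[x['mask']];Q=P[(P[:,2]>.024)&(P[:,2]<.036)];rc=cv2.minAreaRect((Q[:,:2]*1000).astype(np.float32));print(x['conf'],rc,np.median(P[:,2]))
for q in ('scrap_bearing','scrap_washer'):
  for x in cut_out('top',q)[:2]: print(q,x['conf'],x['point'],np.nanmedian(W[x['mask']],0))
s=state();print(s['time'],s['tool_pos'],s['contact_force'],s['gripper_width'])
th=np.deg2rad(8.96);ey=np.array([-np.sin(th),np.cos(th)])
c=np.array([.5212,.1507])+ey*-.03;print(c)
plan([c[0],c[1],.115],180-81.04,8,0)
```

```text
0.65 ((521.046142578125, 150.66192626953125), (161.24319458007812, 210.52816772460938), 8.926164627075195) nan
scrap_bearing 0.61 [189.3, 197.8] [0.54095256 0.21436551 0.01440071]
scrap_washer 0.44 [192.3, 225.2] [0.47765437 0.20439019 0.00979462]
29.95 [ 0.47898966 -0.12096373  0.14018379] [-1.38597191 -0.42875    -3.74352335] 0.5307328734166042
[0.52587235 0.12106608]
per-row [-0.0004 -0.0002 -0.0276] 0.030976462599570632
[[0.031, 0.004, 0.003, -0.0, -0.0, -0.028, 0], [0.03, 0.005, 0.003, -0.0, -0.0, -0.028, 0], [0.03, 0.006, 0.003, -0.0, -0.0, -0.028, 0], [0.03, 0.006, 0.003, -0.0, -0.0, -0.028, 0], [0.03, 0.007, 0.003, -0.0, -0.0, -0.028, 0], [0.03, 0.008, 0.003, -0.0, -0.0, -0.028, 0], [0.03, 0.009, 0.004, -0.0, -0.0, -0.028, 0], [0.029, 0.01, 0.003, -0.0, -0.0, -0.028, 0]]
```

View pics/t2.png

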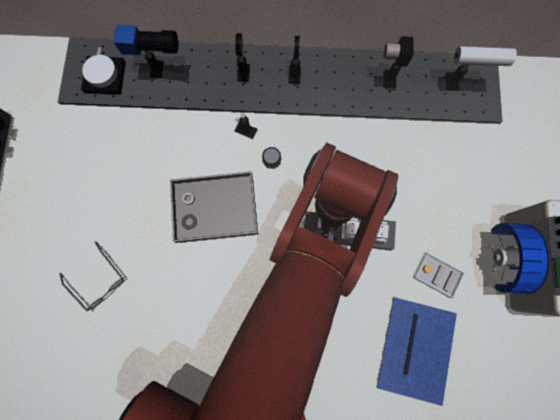

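Request:
step_arm --pt "0.031 0.004 0.003 0 0 -0.028 0" --pt "0.03 0.005 0.003 0 0 -0.028 0" --pt "0.03 0.006 0.003 0 0 -0.028 0" --pt "0.03 0.006 0.003 0 0 -0.028 0" --pt "0.03 0.007 0.003 0 0 -0.028 0" --pt "0.03 0.008 0.003 0 0 -0.028 0" --pt "0.03 0.009 0.004 0 0 -0.028 0" --pt "0.029 0.01 0.003 0 0 -0.028 0"

```text
time: 30.75
tool_pos: [0.5258, 0.122, 0.1146]
tool_rot: [-0.001, 0.648, 0.762, -0.001]
contact_force: [0.1, 0.3, -3.1]
gripper_width: 0.53
```

Request:
step_arm --pt "0 0 0 0 0 0 0" --pt "0 0 0 0 0 0 0" --pt "0 0 0 0 0 0 0"

```text
time: 31.05
tool_pos: [0.5264, 0.1201, 0.1159]
tool_rot: [-0.001, 0.649, 0.761, -0.001]
contact_force: [-0.5, 0.6, -3.1]
gripper_width: 0.529
```

Run:
```python
from h import *
im,d=grab_frame('wrist');save('w3.png',im);W=cloud('wrist',d)
s=state();print(s['time'],s['tool_pos'],tool()[1].as_matrix()[:,2])
P=W[(W[...,2]>.08)&(W[...,2]<.2)];print(len(P))
```

```text
31.1 [0.5265941  0.11993974 0.1162302 ] [-1.29067036e-03 -3.81989660e-04 -9.99999094e-01]
51329
```

View pics/w3.png

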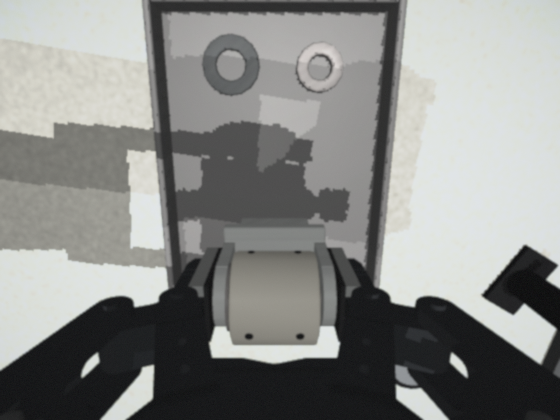

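Request:
step_arm --pt "0 0 0.02 0 0 0 0" --pt "0 0 0.02 0 0 0 0" --pt "0 0 0.02 0 0 0 0" --pt "0 0 0.012 0 0 0 0" --pt "0 0 0.006 0 0 0 0" --pt "0 0 0 0 0 0 0" --pt "0 0 0 0 0 0 0"

```text
time: 31.8
tool_pos: [0.5278, 0.1206, 0.0398]
tool_rot: [0.001, 0.648, 0.761, 0.001]
contact_force: [0.9, -0.2, -3.1]
gripper_width: 0.534
```

Request:
step_arm --pt "0 0 0.002 0 0 0 0" --pt "0 0 0.002 0 0 0 0" --pt "0 0 0.002 0 0 0 0" --pt "0 0 0.001 0 0 0 0" --pt "0 0 0 0 0 0 0"

```text
time: 32.3
tool_pos: [0.5268, 0.1208, 0.0316]
tool_rot: [-0.0, 0.648, 0.761, -0.0]
contact_force: [-0.5, 0.4, -3.2]
gripper_width: 0.527
```

Request:
step_arm --pt "0 0 0.0007 0 0 0 0" --pt "0 0 0.0007 0 0 0 0" --pt "0 0 0 0 0 0 0"

```text
time: 32.6
tool_pos: [0.527, 0.1207, 0.0304]
tool_rot: [-0.0, 0.648, 0.761, -0.0]
contact_force: [0.3, -1.6, -1.4]
gripper_width: 0.53
```

Request:
step_arm --pt "0 0 0.0004 0 0 0 0" --pt "0 0 0.0004 0 0 0 0" --pt "0 0 0 0 0 0 0"

```text
time: 32.9
tool_pos: [0.527, 0.1208, 0.0296]
tool_rot: [-0.0, 0.648, 0.761, -0.0]
contact_force: [0.2, -0.6, -2.6]
gripper_width: 0.529
```

Request:
step_arm --pt "0 0 0.0005 0 0 0 0" --pt "0 0 0.0005 0 0 0 0" --pt "0 0 0 0 0 0 0"

```text
time: 33.2
tool_pos: [0.5272, 0.1208, 0.0295]
tool_rot: [-0.0, 0.648, 0.761, -0.0]
contact_force: [-3.7, -1.4, 4.7]
gripper_width: 0.534
```

Request:
step_arm --pt "0 0 0 0 0 0 0.0854" --pt "0 0 0 0 0 0 0.0854" --pt "0 0 0 0 0 0 0.0854" --pt "0 0 0 0 0 0 0.0854" --pt "0 0 0 0 0 0 0.0854"

```text
time: 33.7
tool_pos: [0.5272, 0.1208, 0.0287]
tool_rot: [0.0, 0.648, 0.761, 0.0]
contact_force: [0.2, 0.5, 0.1]
gripper_width: 1.002
```

Request:
step_arm --pt "0 0 -0.005 0 0 0 0.0854" --pt "0 0 -0.02 0 0 0 0.0854" --pt "0 0 -0.03 0 0 0 0.0854" --pt "0 0 -0.03 0 0 0 0.0854" --pt "0 0 -0.03 0 0 0 0.0854" --pt "-0.05 0 -0.03 0 0 0 0.0854" --pt "-0.05 0 0 0 0 0 0.0854" --pt "-0.02 0 0 0 0 0 0.0854"

```text
time: 34.5
tool_pos: [0.5464, 0.0064, 0.1718]
tool_rot: [0.002, 0.649, 0.761, 0.001]
contact_force: [-0.4, -0.4, -0.5]
gripper_width: 0.997
```

Request:
step_arm --pt "0 0 0 0 0 0 0.0854" --pt "0 0 0 0 0 0 0.0854" --pt "0 0 0 0 0 0 0.0854"

```text
time: 34.8
tool_pos: [0.5447, 0.0103, 0.1692]
tool_rot: [-0.0, 0.648, 0.762, 0.0]
contact_force: [-0.8, 0.6, -0.3]
gripper_width: 0.999
```

Run:
```python
from h import *
im,d=grab_frame('wrist');save('w4.png',im);W=cloud('wrist',d)
for x in cut_out('wrist','carrier_a')[:3]:
    P=W[x['mask']];P=P[~np.isnan(P[:,0])];print(x['conf'],x['point'],np.median(P,0),P[:,2].max())
im,d=grab_frame('top');save('t4.png',im);W=cloud('top',d)
for x in cut_out('top','carrier_a')[:4]:
    P=W[x['mask']];P=P[~np.isnan(P[:,0])];print(x['conf'],x['point'],np.median(P,0),P[:,2].max())
s=state();print(s['time'],s['tool_pos'],s['contact_force'],s['gripper_width'])
```

```text
0.97 [277.3, 52.2] [0.52777177 0.11478391 0.06627412] 0.07312931983839571
0.89 [181.9, 367.2] [ 0.48593656 -0.17549033  0.03428118] 0.25371645857698993
0.8 [377.8, 235.0] [ 0.46812145 -0.25499217  0.06782469] 0.07877377915078387
0.69 [349.4, 227.9] [ 0.4732341  -0.18828815  0.06740612] 0.07817659528701582
35.0 [0.54488863 0.01030239 0.16928889] [-0.11066844  0.97459732 -0.36526693] 0.999374648605966
```

View pics/w4.png

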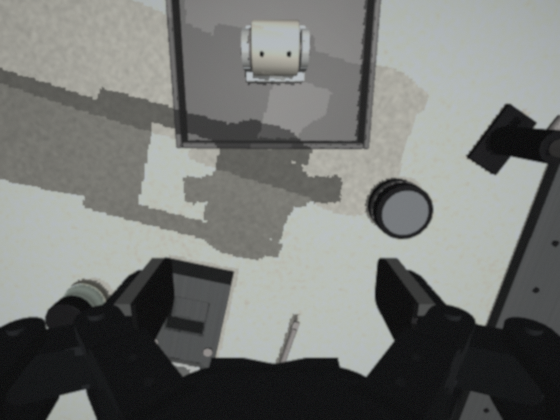

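View pics/t4.png

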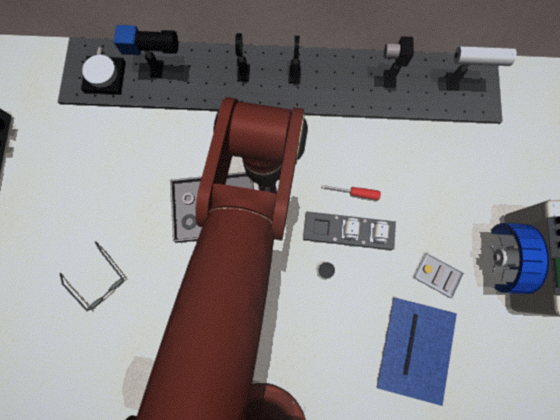

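```bash
python3 -c "
from plant import *
print(job_done())"
```

```text
the job is handed in; nothing more can be done
None
```

I found one binding roller, the one nearest the tray (+y pocket). Its carrier now stands upright in the clear end of the grey tray, and the other two carriers are still seated in the block. The job was handed in at about 35 s.

| Roller | Drag felt | Rolled | Verdict |
|---|---|---|---|
| +y pocket | about 4 N | about 1 rad | binding |
| middle pocket | about 0.7 N | about 0.9 rad | free |
| −y pocket | about 0.8 N | about 0.9 rad | free |

- **Drag:** the two free rollers came out close to the 0.8 N limit. I checked both by rolling them back a little, and the force changed sign and stayed far below 2 N. Single force readings scattered by roughly 0.5 to 1 N.
- **Pressing force:** the highest reading was 12.7 N. My first touch on the +y roller was off-centre and its force was climbing, so I stopped, lifted and started again nearer the top. My first later sweep there began at 6–8 N, so it may have slipped a little; a second sweep at about 9–10 N made up the turn.
- **Last checks:** the wrist picture shows the carrier upright in the tray, with its highest point at about 73 mm (71 mm expected). The top picture shows the +y pocket empty, the other two carriers seated, and nothing else visibly moved. The arm hid part of the tray in that picture. The gripper was open, about 17 cm up, and touching nothing.
- **False detection:** in the last wrist picture the network also reported a second carrier where the picture shows only the block's edge. I ignored it.

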